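# Change over from the red paint box to the blue one

### The job

The red coat is done and blue comes next: push the red paint box's open lid forward until it tips over and sinks fully shut, and push the blue box's lid up by its front tab and over until it leans back open by itself against its stop. Only push, gently: do not grip, force or fling the lids. Leave the yellow box shut and the jars, bottle, tape, phone and sneaker where they stand.

Things in the scene. Friction and masses are not known exactly. Their poses are not given: they have to be found in the camera images.
- blue_box: plywood paint box fixed to the table, blue lid, blue dot on its front; 110 mm deep (x), 150 wide (y), 85 high to the rim, jars inside reach 71. Origin: centre of the underside; -x is its front, +x its rear (away from the robot), z up. Hinge line along y at x = +55, z = 85 mm. The three boxes stand in a row in any order, some 220 mm apart, turned up to 0.25 rad
- blue_lid (a joint): angle of the blue lid, shut at the start: 0 = shut, level on the rim; grows as its front rises; weight balanced over the hinge at about 1.5 rad: short of that it sinks shut, past it it sinks back to the hinge's stop at 1.88 rad and stays leaning open. Damped hinge (0.05 N m s/rad): sinks slowly, 1 to 4 s; under 2 N at the tab moves it
- blue_tab (a point): middle of the front edge of the blue lid's finger tab, half-way through its thickness; moves with the lid (89 mm above the table shut, about 220 open). The lid is an 8 mm board, 150 mm wide, about 0.14 kg, underside at rim height when shut; the tab, 80 mm wide, ends 140 mm from the hinge line, jutting 30 mm out in front of the box with free space below
- red_box: plywood paint box fixed to the table, red lid, red dot on its front; 110 mm deep (x), 150 wide (y), 85 high to the rim, jars inside reach 71. Origin: centre of the underside; -x is its front, +x its rear (away from the robot), z up. Hinge line along y at x = +55, z = 85 mm. The three boxes stand in a row in any order, some 220 mm apart, turned up to 0.25 rad
- red_lid (a joint): angle of the red lid, standing open at the start: 0 = shut, level on the rim; grows as its front rises; weight balanced over the hinge at about 1.5 rad: short of that it sinks shut, past it it sinks back to the hinge's stop at 1.88 rad and stays leaning open. Damped hinge (0.05 N m s/rad): sinks slowly, 1 to 4 s; under 2 N at the tab moves it
- red_tab (a point): middle of the front edge of the red lid's finger tab, half-way through its thickness; moves with the lid (89 mm above the table shut, about 220 open). The lid is an 8 mm board, 150 mm wide, about 0.14 kg, underside at rim height when shut; the tab, 80 mm wide, ends 140 mm from the hinge line, jutting 30 mm out in front of the box with free space below
- yellow_box: plywood paint box fixed to the table, yellow lid, yellow dot on its front; 110 mm deep (x), 150 wide (y), 85 high to the rim, jars inside reach 71. Origin: centre of the underside; -x is its front, +x its rear (away from the robot), z up. Hinge line along y at x = +55, z = 85 mm. The three boxes stand in a row in any order, some 220 mm apart, turned up to 0.25 rad
- yellow_lid (a joint): angle of the yellow lid, shut at the start: 0 = shut, level on the rim; grows as its front rises; weight balanced over the hinge at about 1.5 rad: short of that it sinks shut, past it it sinks back to the hinge's stop at 1.88 rad and stays leaning open. Damped hinge (0.05 N m s/rad): sinks slowly, 1 to 4 s; under 2 N at the tab moves it
- yellow_tab (a point): middle of the front edge of the yellow lid's finger tab, half-way through its thickness; moves with the lid (89 mm above the table shut, about 220 open). The lid is an 8 mm board, 150 mm wide, about 0.14 kg, underside at rim height when shut; the tab, 80 mm wide, ends 140 mm from the hinge line, jutting 30 mm out in front of the box with free space below
- jar_teal: a small loose screw-cap paint jar, teal, 36 mm diameter, 62 mm tall, standing on the table in front of the paint boxes. Origin: centre of the underside. To be left alone
- jar_white: the same kind of jar, white, in front of the boxes. Origin: centre of the underside. To be left alone
- jar_violet: the same kind of jar, violet, standing behind the boxes. Origin: centre of the underside. To be left alone
- water_bottle: a full clear water bottle with a pink label, 64 mm diameter, 200 mm tall, standing to the right. Origin: centre of the underside. To be left alone
- tape_roll: a roll of red tape lying flat, 100 mm outside diameter, 25 mm high, on the right. Origin: centre of the underside. To be left alone
- phone: a phone lying flat, 150 x 73 x 9 mm, at the front left. Origin: centre of the underside. To be left alone
- sneaker: a loose white sneaker, about 290 mm long (its x, toe at +x), 100 mm wide and 110 mm high, on the left. Origin: centre of the underside. To be left alone

How it is judged:
At the end, for the whole second after the job is handed in: The red and yellow lids are shut (within 0.05 rad), the blue lid leans open against its stop (above 1.8 of 1.88 rad), all lids are at rest, and every loose thing is within 20 mm of where it stood (value of joint each of red_lid, yellow_lid below 0.05 rad and value of joint blue_lid above 1.8 rad and velocity of joint blue_lid between -0.1 and 0.1 rad/s and velocity of joint red_lid between -0.1 and 0.1 rad/s and velocity of joint yellow_lid between -0.1 and 0.1 rad/s and distance of each of jar_teal, jar_white, jar_violet, water_bottle, tape_roll, phone, sneaker from where it was at the start of the episode below 0.02 m); the robot touches nothing.
It fails at once if a lid is gripped or forced (fingers press on a box or its lid with more than 20 N) (contact force between the fingers and blue_box above 20 N or contact force between the fingers and red_box above 20 N or contact force between the fingers and yellow_box above 20 N).
It fails at once if a lid is flung (faster than 6 rad/s) (velocity of joint any of blue_lid, red_lid above 6 rad/s or velocity of joint any of blue_lid, red_lid below -6 rad/s).
It fails at once if the yellow box is opened (over 0.1 rad) (value of joint yellow_lid above 0.1 rad).
It fails at once if a bystander is lifted, knocked over or pushed away (20 mm or 0.3 rad) (distance of any of jar_teal, jar_white, jar_violet, water_bottle, tape_roll, phone, sneaker from where it was at the start of the episode above 0.02 m or angle between any of jar_teal, jar_white, jar_violet, water_bottle, tape_roll, phone, sneaker's own z axis and vertical above 0.3 rad).
It also fails if it takes over 51 s, if anything falls off the work surface, if the arm or the gripper's body presses on something with over 40 N, if the wrist force passes 120 N, or if a joint passes its speed limit or range.

### The arm

A 6-joint arm with a two-finger parallel gripper is mounted at the origin on the work surface. World frame = base frame: x ahead of the robot, y to its left, z up, the work surface at z = 0. Lengths are in m, angles in rad, forces in N, time in s.
With the tool pointing down it reaches from about 0.35 to 0.975 m from the base axis. Payload 4.9 kg.
Tool frame: the origin (TCP) lies at the very end of the fingers, on their centre line; the grasp point (between the pads) lies 19 mm behind it; z points along the fingers, y is the line along which they close (so a half turn about z gives the same grasp; the last joint's range is limited). The gripper opens to 85 mm and grips with 20 to 120 N. Pads are 22 mm wide; open, the fingers measure 114 mm over their backs; the gripper's body (76 mm by 85 mm) begins 54 mm behind the grasp point. The pads swing forward as they close: fully open they stand 13 mm farther back than shut.
Start: joints at [1.185, 0.053, 1.613, -0, 1.476, -0.119], TCP at [0.165, 0.603, 0.231] pointing down, gripper open.
Joint ranges: [-3.01, 3.01], [-1.01, 2.22], [0.06, 2.58], [-1.02, 4.17], [0.09, 2.62], [-3.14, 3.14]. Speed limits (rad/s): [2.57, 2.57, 3.14, 3.14, 3.14, 3.14].

### API

Orientations are given as a unit quaternion [w, x, y, z].
In Python, from plant import manip gives the robot as it stands.
- The arm moves only by the tool play_rows, never from a script. Its argument "series" is a list that holds one entry, the list of rows, each a list of 7 numbers: the shift along the world's x, y, z in m, then the turn, a rotation vector about the world's x, y, z in degrees, then the opening, from 0 (shut) to 1 (fully open). In form: [[[dx, dy, dz, rx, ry, rz, grip], ...]]. A call has 1 to 10 rows; each row shifts and turns the commanded pose from where the row before left it; what a row does not reach is not made up. A row lasts 1/10 s, in which the tool goes at most 50 mm and 8.59 degrees, less where a joint would pass 70% of its speed; a pose out of reach is approached as far as the arm can. A call with a gripper value outside its range is refused whole. The fingers move at their own pace and stop on an object; the grip force is fixed at half the most. Time passes only in rows, so rows that do not move let the fingers close. It gives the time, the measured TCP pose, the force, the opening and the grip force at its end, in the units of the state.
- manip.state(): the state, without advancing time (a new reading comes with each control period).
- manip.grab_frame(name): name is "side" or "top"; returns a dict with "frame" (400x640x3 uint8, blue, green, red), "mtx" (3x3 intrinsics, pixels), "k1" (the pictures are not rectified: a ray, as slopes to the right and down, at radius r is drawn at 1 + k1 r^2 times it, then the intrinsics apply), "R" (3x3) and "t" (3): a world point X has camera coordinates R X + t. Camera axes: x right, y down, z forward; pixel columns grow to the right and rows downward; lengths in m; the calibration is good to about 2 mm. A picture is of the moment at which its call begins. There is no depth.
- manip.job_done(): hands the job in; it is judged then, once.
The state is a dict: "time": time; "joint_pos": joint angles; "joint_vel": joint speeds; "joint_efforts": joint torques, N m; "tool_pos": TCP position; "tool_rot": TCP orientation; "contact_force": force on the tool from outside, world axes, zero at the start; "ft_torque": the same for the moment, N m; "gripper_width": opening from 0.0 (shut) to 1.0 (fully open); "grasp_force": force on a finger pad.
Only numpy, scipy, OpenCV 4.12 (cv2) and the standard library are available. Lean on these libraries where they do the work, as an engineer would, in place of code of your own. Each camera call takes 0.05 s, during which the arm holds its last target. There are 200 camera calls.

## Working session

There is one attempt and no reset: what is moved stays moved. The work goes in short steps, Python scripts to look and compute and a tool call to move; the robot and the scene stay as the last step left them, time stands still between calls to the robot, and variables do not carry over. Pictures are saved under pics/ and viewed, at most 10 in all, crops included, and the job is handed in when it is done.

Besides the shell and the picture viewer there is one more tool, called after ">>>" as a command line: name --argument value ..., lists and objects as JSON in quotes. play_rows: Moves the arm, as the interface text tells. Its arguments: {"type":"object","properties":{"series":{"type":"array"}},"required":["series"]}

```bash
mkdir -p pics; python3 - <<'E'
from plant import manip
import cv2
for n in("top","side"):
    f=manip.grab_frame(n); cv2.imwrite(f"pics/{n}0.png",f["frame"]); print(n,f["mtx"],f["k1"],f["R"],f["t"])
s=manip.state();print(s["time"],s["tool_pos"],s["tool_rot"],s["gripper_width"])
E
```

```text
top [[505.29740602   0.         315.34091182]
 [  0.         505.29740602 200.37344457]
 [  0.           0.           1.        ]] 0.018221596831511682 [[ 2.78240750e-04 -9.99996186e-01  2.74797906e-03]
 [-9.87740334e-01 -7.03803513e-04 -1.56104253e-01]
 [ 1.56105591e-01 -2.67085519e-03 -9.87736762e-01]] [0.00694007 0.50478991 1.65217728]
side [[496.39601612   0.         316.86275045]
 [  0.         496.39601612 203.18639482]
 [  0.           0.           1.        ]] -0.042113971956633973 [[ 0.92660967 -0.37601989  0.00188682]
 [-0.2506718  -0.6214444  -0.74227387]
 [ 0.2802823   0.68732517 -0.67009398]] [-0.47626613  0.18908413  1.44769097]
0.1 [0.16457054 0.60235343 0.23017463] [-2.20551311e-04  1.32994706e-01  9.91116289e-01 -9.27752009e-04] 0.9960815093130745
```

View pics/top0.png

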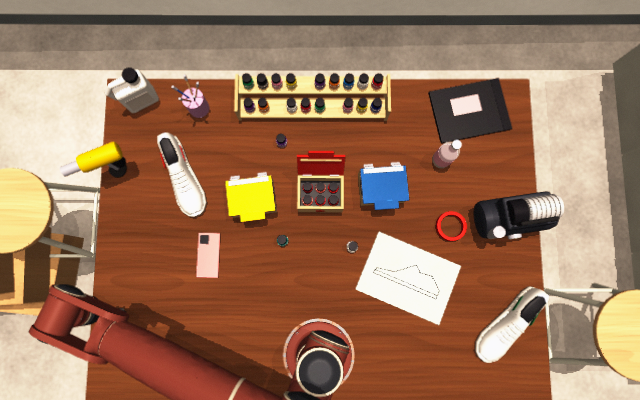

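View pics/side0.png

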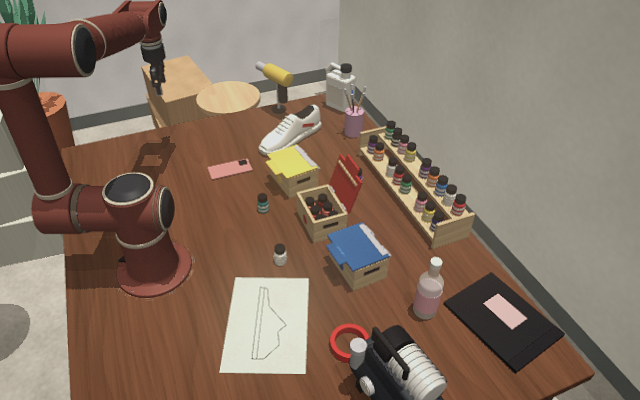

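The top view shows yellow at (250,197), the open red box at (320,190) and shut blue at (384,186), with jars at (282,240), (352,246) and (281,141). Next I'll zoom in and fit the poses.

```bash
cat > h.py <<'E'
import numpy as np, cv2
def proj(f,P):
    P=np.atleast_2d(P)@f["R"].T+f["t"]; s=P[:,:2]/P[:,2:]; s=s*(1+f["k1"]*(s**2).sum(1,keepdims=True))
    return s@f["mtx"][:2,:2].T+f["mtx"][:2,2]
def back(f,uv,z):
    d=(np.atleast_2d(uv)-f["mtx"][:2,2])/f["mtx"][0,0]; s=d.copy()
    for _ in range(5): s=d/(1+f["k1"]*(s**2).sum(1,keepdims=True))
    r=np.c_[s,np.ones(len(s))]@f["R"]; c=-f["R"].T@f["t"]
    return c+r*((z-c[2])/r[:,2])[:,None]
def world(p,L):  # p=x,y,yaw of box
    L=np.array(L,float);c,s=np.cos(p[2]),np.sin(p[2])
    return np.c_[p[0]+c*L[:,0]-s*L[:,1],p[1]+s*L[:,0]+c*L[:,1],L[:,2]]
LID=[(-.055,-.075),(-.055,-.04),(-.085,-.04),(-.085,.04),(-.055,.04),(-.055,.075),(.055,.075),(.055,-.075)]
def lid(a,zz=.008): # lid outline at hinge angle a, zz above underside
    return [(.055+(x-.055)*np.cos(a)+zz*np.sin(a),y,.085-(x-.055)*np.sin(a)+zz*np.cos(a)) for x,y in LID]
E
python3 - <<'E'
from h import *
from plant import manip
from scipy.optimize import minimize
F={n:manip.grab_frame(n) for n in("top","side")}
hue={"blue":(100,125),"yellow":(22,35),"red":(0,6)}
guess={"blue":(384,186),"yellow":(250,197),"red":(320,190)}
ang={"blue":0,"yellow":0,"red":1.88}
for c in guess:
    p0=np.r_[back(F["top"],guess[c],.09)[0,:2],0]
    masks={}
    for n,f in F.items():
        hsv=cv2.cvtColor(f["frame"],cv2.COLOR_BGR2HSV)
        m=((hsv[...,0]>=hue[c][0])&(hsv[...,0]<=hue[c][1])&(hsv[...,1]>150)&(hsv[...,2]>60)).astype(np.uint8)
        w=np.zeros_like(m); u,v=proj(f,[*p0[:2],.09])[0].astype(int); w[v-60:v+60,u-60:u+60]=1
        masks[n]=cv2.GaussianBlur((m*w*255).astype(np.float32),(0,0),1)
    def cost(p,a=None):
        t=0;P=p[:3];a=ang[c]
        for n in F:
            im=np.zeros((400,640),np.uint8)
            for zz in (0,.008):
                cv2.fillPoly(im,[np.round(proj(F[n],world(P,lid(a,zz)))*16).astype(np.int32)],255,cv2.LINE_AA,4)
            t+=((cv2.GaussianBlur(im.astype(np.float32),(0,0),1)-masks[n])**2).mean()
        return t
    best=min((minimize(cost,np.r_[p0[:2],y],method="Nelder-Mead",options=dict(initial_simplex=[np.r_[p0[:2],y],np.r_[p0[0]+.02,p0[1],y],np.r_[p0[0],p0[1]+.02,y],np.r_[p0[:2],y+.1]])) for y in(-.15,0,.15)),key=lambda r:r.fun)
    print(c,best.x.round(4),best.fun, cost(p0))
    guess[c]=best.x
out=[]
for n,f in F.items():
    u,v=proj(f,[*guess["red"][:2],.09])[0].astype(int);k=5
    x0,y0=u-80,v-60
    im=cv2.resize(f["frame"][y0:y0+120,x0:x0+160],None,fx=k,fy=k,interpolation=cv2.INTER_CUBIC)
    for c,g in guess.items():
        q=[(s*.055,t*.075,.085) for s,t in((-1,-1),(-1,1),(1,1),(1,-1))]
        for L in(lid(ang[c]),q,[(a,b,0) for a,b,_ in q]):
            cv2.polylines(im,[((proj(f,world(g,L))+.5-[x0,y0])*k).astype(np.int32)],True,(0,255,0),1)
    cv2.imwrite(f"pics/z_{n}.png",im)
f=F["top"]
for n,uv in dict(teal=(282,239),white=(352,245),violet=(281,139)).items(): print(n,back(f,uv,.062).round(3))
E
```

```text
blue [ 0.5495 -0.2142  0.0843] 534.2227172851562 548.79
yellow [0.5087 0.2214 0.1143] 324.9369201660156 346.73254
red [ 0.5279 -0.0013 -0.0597] 79.58778381347656 96.532745
teal [[0.374 0.116 0.062]]
white [[ 0.354 -0.112  0.062]]
violet [[0.71  0.123 0.062]]
```

View pics/z_top.png

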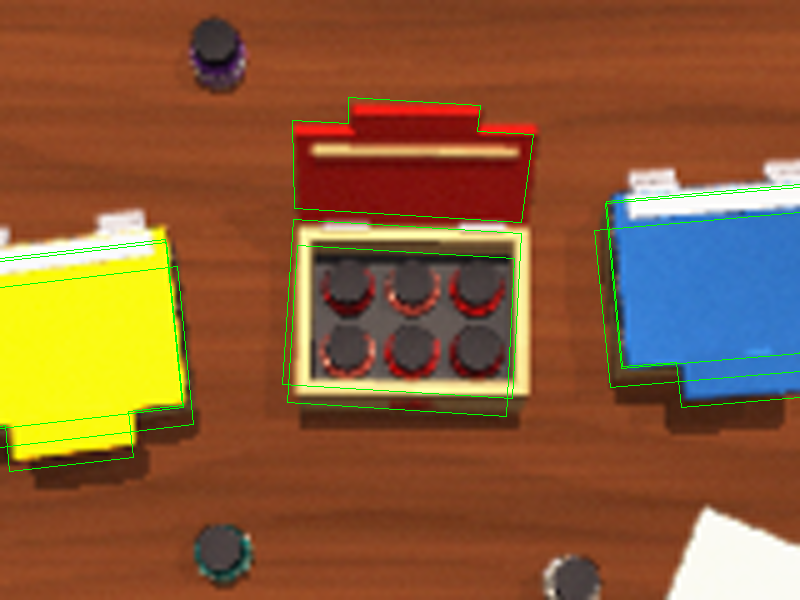

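View pics/z_side.png

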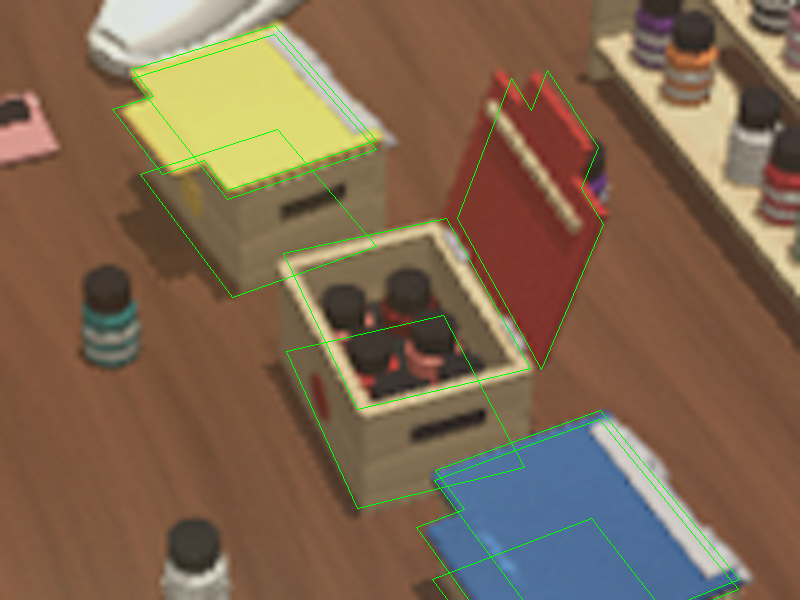

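The overlay shows the colour thresholds were poor, because the side view is less saturated and the lids carry white hinge strips. I'll refit blue and yellow with the strip left free, and fit red from its rim corners: (298,227), (529,227), (529,397), (294,396) in the top zoom and (360,408), (282,255), (447,220), (530,370) in the side zoom.

```bash
cat > fit.py <<'E'
from h import *
from plant import manip
from scipy.optimize import minimize,least_squares
F={n:manip.grab_frame(n) for n in("top","side")}
G0={"blue":(.5495,-.2142,.08),"yellow":(.5087,.2214,.11),"red":(.5279,-.0013,-.0597)}
hue={"blue":(98,128),"yellow":(20,35)}
org={n:proj(f,[.5279,-.0013,.09])[0].astype(int)-[80,60] for n,f in F.items()}
q=np.array([(-.055,-.075,.085),(-.055,.075,.085),(.055,.075,.085),(.055,-.075,.085)])
pk={"top":[(529,397),(294,396),(298,227),(529,227)],"side":[(360,408),(282,255),(447,220),(530,370)]}
def res(p): return np.concatenate([(proj(F[n],world(p,q))-(np.array(pk[n])/5+org[n]-.5)).ravel() for n in F])
r=least_squares(res,G0["red"],loss="soft_l1");G={"red":r.x};print("red",r.x.round(4),r.fun.round(1))
for c in hue:
    M={}
    for n,f in F.items():
        h=cv2.cvtColor(f["frame"],cv2.COLOR_BGR2HSV)
        m=(h[...,0]>=hue[c][0])&(h[...,0]<=hue[c][1])&(h[...,1]>(100 if c=="blue" else 95))&(h[...,2]>(90 if c=="blue" else 185))
        w=np.zeros_like(m);u,v=proj(f,[*G0[c][:2],.09])[0].astype(int);w[v-45:v+45,u-45:u+45]=1
        M[n]=(m&w).astype(np.float32); print(c,n,M[n].sum())
    def cost(p,n_=None):
        t=0
        for n in F:
            L=np.array(lid(0,.008));L[6:,0]-=p[3]
            im=np.zeros((400,640),np.uint8)
            cv2.fillPoly(im,[np.round(proj(F[n],world(p,L))*16).astype(np.int32)],255,cv2.LINE_AA,4)
            t+=((cv2.GaussianBlur(im/255.,(0,0),.7)-cv2.GaussianBlur(M[n],(0,0),.7))**2).sum()
        return t
    b=None
    for k in range(3):
        s=np.array([*G0[c],.012]) if b is None else b.x
        b=minimize(cost,s,method="Nelder-Mead",options=dict(initial_simplex=np.vstack([s,s+np.diag([.012,.012,.08,.008])])))
    G[c]=b.x[:3];print(c,b.x.round(4),b.fun)
out=[]
for n,f in F.items():
    k=5;x0,y0=org[n]; 
    im=cv2.resize(f["frame"][y0:y0+120,x0-30:x0+130] if 0 else f["frame"][y0:y0+120,x0-15:x0+180],None,fx=4,fy=4,interpolation=cv2.INTER_CUBIC)
    for c,g in G.items():
        for L in(lid(1.88 if c=="red" else 0),q):
            cv2.polylines(im,[((proj(f,world(g,L))+.5-[x0-15,y0])*4).astype(np.int32)],True,(0,255,0),1)
    out.append(im[:, :780])
cv2.imwrite("pics/zz.png",cv2.resize(np.vstack(out),None,fx=.62,fy=.62,interpolation=cv2.INTER_AREA))
E
python3 fit.py
```

```text
red [ 0.5267 -0.0038 -0.0292] [-0.9  0.  -0.1 -1.1  0.3 -0.5 -0.2  0.9  0.3  1.1 -0.3  0.7 -1.  -0.
  0.5 -0.1]
blue top 1562.0
blue side 1570.0
blue [ 0.5519 -0.2159  0.0742  0.0191] 92.41724782209883
yellow top 1609.0
yellow side 914.0
yellow [0.5152 0.2206 0.1531 0.0184] 71.32239625743085
```

View pics/zz.png

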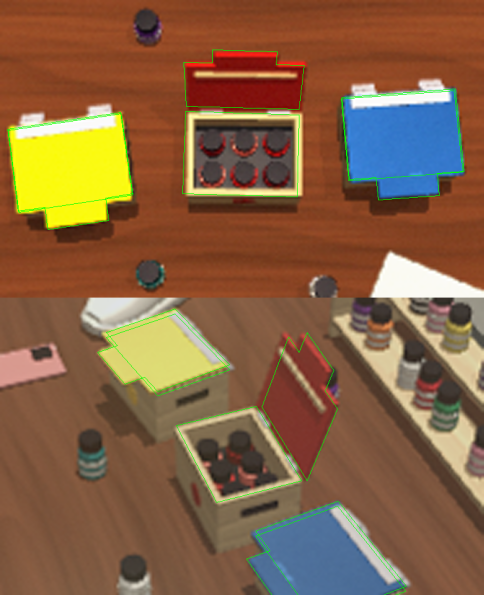

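The fits now match the pictures: red (0.527,-0.004), yaw -0.03; blue (0.552,-0.216), yaw +0.07. First I'll lift the arm, shut the gripper and go over behind the red lid.

>>> play_rows --series '[[[0, 0, 0.04, 0, 0, 0, 0], [0, 0, 0.04, 0, 0, 0, 0], [0.015, -0.02, 0.01, 0, 0, 1, 0], [0.029, -0.034, 0, 0, 0, 2, 0], [0.029, -0.034, 0, 0, 0, 2, 0], [0.029, -0.034, 0, 0, 0, 2, 0], [0.029, -0.034, 0, 0, 0, 2, 0], [0.029, -0.034, 0, 0, 0, 2, 0], [0.029, -0.034, 0, 0, 0, 2, 0], [0.029, -0.034, 0, 0, 0, 2, 0]]]'

```text
time: 1.3
tool_pos: [0.3836, 0.3433, 0.3214]
tool_rot: [0.0, 0.002, 1.0, 0.0]
contact_force: [1.6, 1.0, 0.4]
gripper_width: 0.003
grasp_force: 0.0
```

>>> play_rows --series '[[[0.03, -0.034, 0, 0, 0, 0, 0], [0.03, -0.034, 0, 0, 0, 0, 0], [0.03, -0.034, 0, 0, 0, 0, 0], [0.03, -0.034, 0, 0, 0, 0, 0], [0.03, -0.034, 0, 0, 0, 0, 0], [0.03, -0.034, 0, 0, 0, 0, 0], [0.03, -0.034, 0, 0, 0, 0, 0], [0.03, -0.034, 0, 0, 0, 0, 0], [0.03, -0.034, 0, 0, 0, 0, 0], [0.02, -0.034, 0, 0, 0, 0, 0]]]'

```text
time: 2.3
tool_pos: [0.6741, 0.0032, 0.3207]
tool_rot: [-0.0, 0.003, 1.0, 0.0]
contact_force: [-0.6, -0.0, 0.2]
gripper_width: 0.001
grasp_force: 0.0
```

>>> play_rows --series '[[[0.01, -0.008, -0.02, 0, 0, 0, 0], [0, 0, -0.04, 0, 0, 0, 0], [0, 0, -0.04, 0, 0, 0, 0], [0, 0, -0.03, 0, 0, 0, 0], [-0.015, 0, 0, 0, 0, 0, 0], [-0.015, 0, 0, 0, 0, 0, 0], [-0.008, 0, 0, 0, 0, 0, 0], [-0.008, 0, 0, 0, 0, 0, 0], [-0.008, 0, 0, 0, 0, 0, 0], [-0.008, 0, 0, 0, 0, 0, 0]]]'

```text
time: 3.3
tool_pos: [0.6206, -0.003, 0.1918]
tool_rot: [0.001, 0.002, 1.0, -0.0]
contact_force: [1.0, -0.6, 0.7]
gripper_width: -0.0
grasp_force: 0.2
```

>>> play_rows --series '[[[-0.008, 0, 0, 0, 0, 0, 0], [-0.008, 0, 0, 0, 0, 0, 0], [-0.008, 0, 0, 0, 0, 0, 0], [-0.008, 0, 0, 0, 0, 0, 0], [-0.008, 0, 0, 0, 0, 0, 0], [-0.008, 0, 0, 0, 0, 0, 0], [-0.006, 0, 0, 0, 0, 0, 0], [0, 0, 0, 0, 0, 0, 0], [0, 0, 0, 0, 0, 0, 0], [0, 0, 0, 0, 0, 0, 0]]]'

```text
time: 4.3
tool_pos: [0.567, -0.0032, 0.1914]
tool_rot: [0.0, 0.003, 1.0, -0.0]
contact_force: [0.2, 0.5, 0.0]
gripper_width: 0.004
grasp_force: 0.0
```

```bash
python3 - <<'E'
from plant import manip
import cv2,numpy as np
a=[manip.grab_frame(n)["frame"] for n in("top","side")]
cv2.imwrite("pics/a.png",np.hstack([a[0][90:300,200:480],a[1][100:310,220:500]]))
E
```

```text
(no output)
```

View pics/a.png

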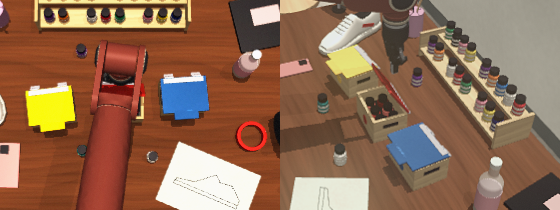

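The red lid has tipped past balance and is sinking. Next I'll raise the arm, go to the front of the blue box and tilt the tool so the fingers point forward.

>>> play_rows --series '[[[0, 0, 0.05, 0, 0, 0, 0], [0, -0.01, 0.05, 0, 0, 0, 0], [-0.02, -0.035, 0, 0, 0, 0, 0], [-0.02, -0.035, 0, 0, 0, 0, 0], [-0.025, -0.035, 0, 0, 0, 0, 0], [-0.025, -0.035, 0, 0, -5, 0, 0], [-0.025, -0.035, 0, 0, -5, 0, 0], [-0.025, -0.032, -0.02, 0, -5, 0, 0], [-0.02, 0, -0.03, 0, -5, 0, 0], [-0.01, 0, -0.03, 0, -5, 0, 0]]]'

```text
time: 5.4
tool_pos: [0.396, -0.2212, 0.2105]
tool_rot: [0.219, 0.003, 0.976, -0.001]
contact_force: [0.5, 0.1, -0.4]
gripper_width: -0.001
grasp_force: 0.0
```

>>> play_rows --series '[[[0, 0, -0.02, 0, -5, 0, 0], [0, 0, -0.02, 0, -5, 0, 0], [0, 0, 0, 0, -5, 0, 0], [0, 0, 0, 0, 0, 0, 0]]]'

```text
time: 5.8
tool_pos: [0.3951, -0.2195, 0.1673]
tool_rot: [0.341, 0.004, 0.94, 0.002]
contact_force: [-0.2, 0.8, 0.5]
gripper_width: 0.001
grasp_force: 0.0
```

```bash
python3 - <<'E'
from plant import manip
import cv2,numpy as np
a=[manip.grab_frame(n)["frame"] for n in("top","side")]
cv2.imwrite("pics/b.png",np.hstack([a[0][90:390,200:480],a[1][100:400,180:500]]))
s=manip.state();print(s["joint_pos"],s["tool_pos"],s["tool_rot"])
E
```

```text
[-1.03427301 -0.76780337  2.444318    0.64829212  1.15002158 -2.77585899] [ 0.39670578 -0.22051605  0.17097317] [3.41594700e-01 2.72852737e-03 9.39843368e-01 2.45701582e-04]
```

View pics/b.png

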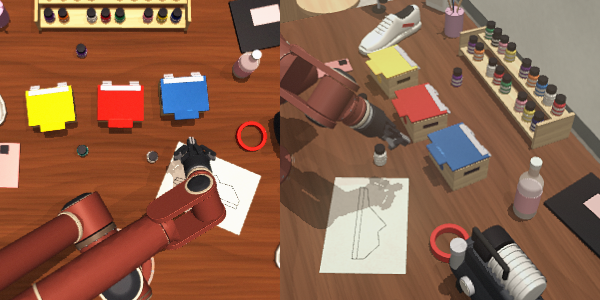

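The red lid is shut flat, at (120,105) in the left panel. The tool is tilted 40° in front of the blue tab and the jars haven't moved. Now I'll go low and slide the fingers under the tab.

>>> play_rows --series '[[[0.005, 0, -0.03, 0, 0, 0, 0], [0.005, 0, -0.03, 0, 0, 0, 0], [0.005, 0, -0.03, 0, 0, 0, 0], [0.005, 0, -0.03, 0, 0, 0, 0], [0.005, 0, -0.02, 0, 0, 0, 0], [0.015, 0, 0, 0, 0, 0, 0], [0.015, 0, 0, 0, 0, 0, 0], [0.015, 0, 0, 0, 0, 0, 0], [0.012, 0, 0, 0, 0, 0, 0], [0, 0, 0, 0, 0, 0, 0]]]'

```text
time: 6.9
tool_pos: [0.4816, -0.2206, 0.0323]
tool_rot: [0.343, 0.0, 0.939, 0.0]
contact_force: [0.4, 0.6, -0.4]
gripper_width: 0.002
grasp_force: 0.0
```

>>> play_rows --series '[[[0, 0, 0.01, 0, 0, 0, 0], [0.001, 0, 0.012, 0, 0, 0, 0], [0.001, 0, 0.012, 0, 0, 0, 0], [0.001, 0, 0.012, 0, 0, 0, 0], [0.001, 0, 0.012, 0, 0, 0, 0], [0.001, 0, 0.012, 0, 0, 0, 0], [0.006, 0, 0.011, 0, 0, 0, 0], [0.005, 0, 0.011, 0, 0, 0, 0], [0.006, 0, 0.011, 0, 0, 0, 0]]]'

```text
time: 7.8
tool_pos: [0.5011, -0.2198, 0.1342]
tool_rot: [0.342, 0.002, 0.94, 0.001]
contact_force: [-0.7, -0.4, -1.6]
gripper_width: -0.004
grasp_force: 0.4
```

```bash
python3 - <<'E'
from plant import manip
import cv2,numpy as np
a=[manip.grab_frame(n)["frame"] for n in("top","side")]
cv2.imwrite("pics/c.png",cv2.resize(np.hstack([a[0][130:280,330:480],a[1][170:320,280:430]]),None,fx=2.5,fy=2.5))
E
```

```text
(no output)
```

View pics/c.png

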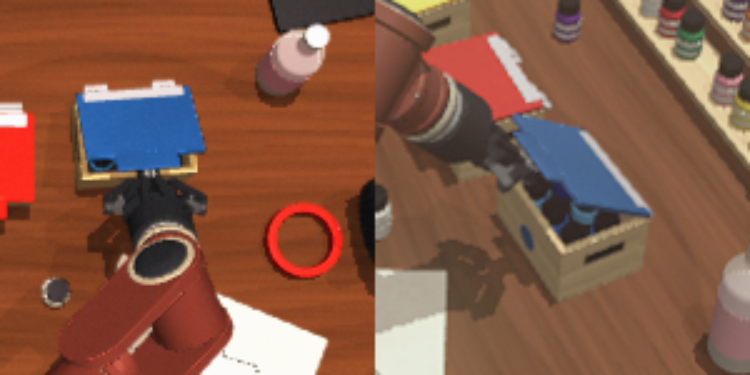

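The blue lid is up about 35° and rests on the fingers, with its tab at about (150,160) in the left panel. I'll carry on along the arc.

>>> play_rows --series '[[[0.008, 0, 0.009, 0, 0, 0, 0], [0.008, 0, 0.009, 0, 0, 0, 0], [0.009, 0, 0.009, 0, 0, 0, 0], [0.008, 0, 0.006, 0, 0, 0, 0], [0.008, 0, 0.005, 0, 0, 0, 0], [0.008, 0, 0.005, 0, 0, 0, 0], [0.009, 0, 0.003, 0, 0, 0, 0], [0.009, 0, 0.003, 0, 0, 0, 0], [0.01, 0, 0.002, 0, 0, 0, 0], [0.006, 0, 0, 0, 0, 0, 0]]]'

```text
time: 8.9
tool_pos: [0.5849, -0.2201, 0.1849]
tool_rot: [0.342, 0.002, 0.94, 0.001]
contact_force: [-0.1, 0.9, 0.4]
gripper_width: -0.003
grasp_force: 0.2
```

>>> play_rows --series '[[[0.006, 0, 0, 0, 0, 0, 0], [0.006, 0, 0, 0, 0, 0, 0], [0.006, 0, 0, 0, 0, 0, 0], [0.006, 0, 0, 0, 0, 0, 0], [0.006, 0, 0, 0, 0, 0, 0], [0, 0, 0, 0, 0, 0, 0], [0, 0, 0, 0, 0, 0, 0]]]'

```text
time: 9.6
tool_pos: [0.6139, -0.2199, 0.1843]
tool_rot: [0.342, 0.002, 0.94, 0.001]
contact_force: [0.9, -0.2, 0.7]
gripper_width: 0.0
grasp_force: 0.0
```

```bash
python3 - <<'E'
from plant import manip
import cv2,numpy as np
a=[manip.grab_frame(n)["frame"] for n in("top","side")]
cv2.imwrite("pics/d.png",cv2.resize(np.hstack([a[0][130:280,330:480],a[1][170:320,280:430]]),None,fx=2.5,fy=2.5))
E
```

```text
(no output)
```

View pics/d.png

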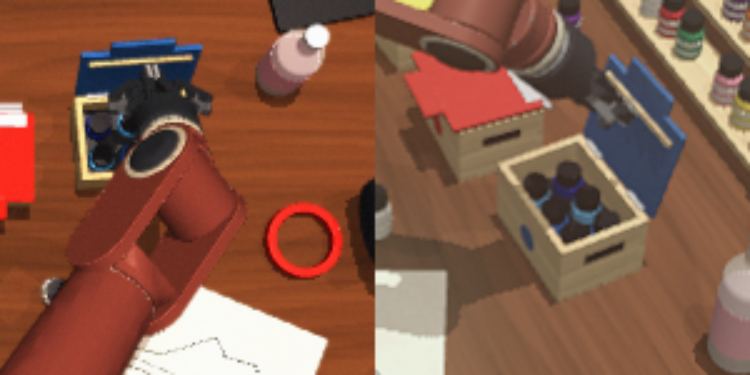

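The blue lid leans back past vertical, with its top edge at about (140,45) in the left panel. I'll back the fingers away, wait, and check numerically.

>>> play_rows --series '[[[-0.01, 0, 0, 0, 0, 0, 0], [-0.02, 0, 0.005, 0, 0, 0, 0], [-0.03, 0, 0.01, 0, 0, 0, 0], [-0.03, 0, 0.02, 0, 0, 0, 0], [-0.03, 0, 0.02, 0, 0, 0, 0], [-0.03, 0, 0.02, 0, 0, 0, 0], [-0.03, 0, 0.02, 0, 0, 0, 0], [0, 0, 0, 0, 0, 0, 0], [0, 0, 0, 0, 0, 0, 0], [0, 0, 0, 0, 0, 0, 0]]]'

```text
time: 10.7
tool_pos: [0.4337, -0.2196, 0.278]
tool_rot: [0.341, 0.002, 0.94, 0.002]
contact_force: [0.5, -0.1, -0.3]
gripper_width: -0.001
grasp_force: 0.0
```

>>> play_rows --series '[[[0, 0, 0, 0, 0, 0, 0], [0, 0, 0, 0, 0, 0, 0], [0, 0, 0, 0, 0, 0, 0], [0, 0, 0, 0, 0, 0, 0], [0, 0, 0, 0, 0, 0, 0], [0, 0, 0, 0, 0, 0, 0], [0, 0, 0, 0, 0, 0, 0], [0, 0, 0, 0, 0, 0, 0], [0, 0, 0, 0, 0, 0, 0], [0, 0, 0, 0, 0, 0, 0]]]'

```text
time: 11.7
tool_pos: [0.4338, -0.2199, 0.2794]
tool_rot: [0.342, 0.002, 0.94, 0.001]
contact_force: [0.4, 0.1, -0.1]
gripper_width: 0.002
grasp_force: 0.0
```

>>> play_rows --series '[[[0, 0, 0, 0, 0, 0, 0], [0, 0, 0, 0, 0, 0, 0], [0, 0, 0, 0, 0, 0, 0], [0, 0, 0, 0, 0, 0, 0], [0, 0, 0, 0, 0, 0, 0], [0, 0, 0, 0, 0, 0, 0], [0, 0, 0, 0, 0, 0, 0], [0, 0, 0, 0, 0, 0, 0], [0, 0, 0, 0, 0, 0, 0], [0, 0, 0, 0, 0, 0, 0]]]'

```text
time: 12.7
tool_pos: [0.4338, -0.2199, 0.2793]
tool_rot: [0.342, 0.002, 0.94, 0.001]
contact_force: [0.3, -0.2, -0.1]
gripper_width: -0.002
grasp_force: 0.0
```

```bash
python3 - <<'E'
from h import *
from plant import manip
o=[]
for n,(x,y) in dict(top=(200,90),side=(230,100)).items():
    f=manip.grab_frame(n); k=3
    im=cv2.resize(f["frame"][y:y+200,x:x+260],None,fx=k,fy=k,interpolation=cv2.INTER_CUBIC)
    for p,a in(((.5519,-.2159,.0742),1.88),((.5267,-.0038,-.0292),0)):
        cv2.polylines(im,[((proj(f,world(p,lid(a)))+.5-[x,y])*k).astype(np.int32)],True,(0,255,0),1)
    o.append(im)
cv2.imwrite("pics/e.png",cv2.resize(np.vstack(o),None,fx=.5,fy=.5,interpolation=cv2.INTER_AREA))
E
```

```text
(no output)
```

View pics/e.png

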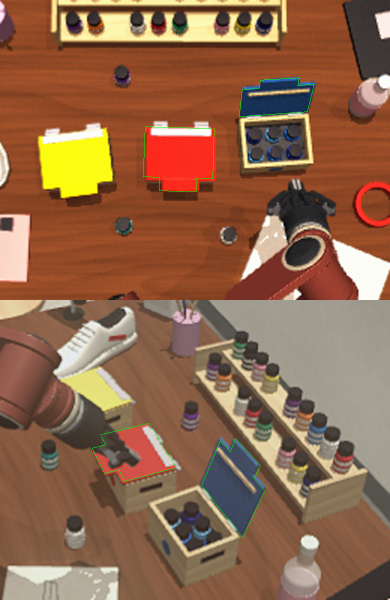

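Both lids match the predicted outlines, blue at 1.88 rad (top edge at (277,80)) and red at 0 (centre (180,158)). Yellow is shut, the jars haven't moved, and the arm is clear of everything.

```bash
python3 -c "
from plant import manip
print(manip.job_done())"
```

```text
the job is handed in; nothing more can be done
None
```

I handed the job in at about 13 s: the last pictures show red shut, blue leaning open on its stop, yellow still shut and no jar visibly moved; the hand-in returned no verdict.

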